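# Tip the spare knobs out of a tall tin under a low dust canopy

## Task

Lift the tall blue tin out of its leaning cradle, reach its mouth in under the low clear dust canopy and tip all four ball knobs out of it into the yellow tray there. Then lay the empty tin back in its cradle as it was and let go. Do not bang the canopy, and leave the film can, the bottle and the loupe where they are.

Things in the scene. Friction and masses are not known exactly. Their poses are not given: they have to be found in the camera images.
- tin: Tall open blue tin, paper patch on two sides, 56 x 56 x 220 mm, walls and floor 3 mm, 160 g empty, loose. Origin: centre of the outside of its floor; z runs along it to the mouth. Starts in the cradle leaning 45 degrees: z points halfway between up and the cradle's +y. Its two x faces (with patches) stand upright, free to pinch from the upper side, from 45 mm past the floor to the mouth.
- tin_mouth (a point): Centre of the tin's open mouth, 220 mm along the tin's z from the body origin.
- tin_base (a point): Centre of the outside of the tin's floor (same point and axes as the tin's origin).
- cradle: Fixed grey cradle with two red cheeks. Origin: on the bench under the seat; y level, the way the tin leans; z up. Footprint x +-55, y -50 to 140 mm. An 80 mm wide back rest at 45 degrees carries the tin's lower (+y) face for 150 mm, 28.5 mm from the tin's axis; a ledge square to it carries its floor. Cheeks, 76 mm apart (10 mm play each side), stand only beside the tin's lowest 40 mm.
- cradle_seat (a point): Where the centre of the tin's floor lies when the tin is in the cradle: 45 mm above the cradle's origin. Axes as the cradle's (z up).
- cradle_top (a point): Where the centre of the tin's mouth lies when the tin is in the cradle: 156 mm along the cradle's +y and 156 mm above the seat.
- canopy: Fixed low dust canopy: clear board 300 (x) x 240 (y) mm with metal edges; underside 160 mm above the bench (front edge strip 158), top 172. A white panel closes the +y side; the -y side, facing the cradle, is open, with a 12 mm post at each corner (x +-143, y -112 mm); the x ends are open. Origin: on the bench under the board's centre; z up.
- canopy_edge (a point): Middle of the canopy's open (-y) edge at the height of the board's underside (160 mm); axes as the canopy's.
- tray: Fixed yellow open tray under the canopy, 220 (x) x 180 (y) mm, 40 mm high, walls and floor 5 mm, black rubber lining. Origin: centre of its underside, on the bench; same axes as the canopy; its near wall is roughly 10 to 30 mm inside the canopy's open edge.
- knob0: Black plastic ball knob with a small brass eye, a 24 mm sphere of 18 g, loose; starts inside the tin at its floor and rolls out when the mouth is lower than the floor. Origin: its centre.
- knob1: Red plastic ball knob with a small brass eye, a 24 mm sphere of 18 g, loose; starts inside the tin at its floor and rolls out when the mouth is lower than the floor. Origin: its centre.
- knob2: Black plastic ball knob with a small brass eye, a 24 mm sphere of 18 g, loose; starts inside the tin at its floor and rolls out when the mouth is lower than the floor. Origin: its centre.
- knob3: Red plastic ball knob with a small brass eye, a 24 mm sphere of 18 g, loose; starts inside the tin at its floor and rolls out when the mouth is lower than the floor. Origin: its centre.
- film_can: Bystander: flat round closed metal film can, 114 mm across, 30 mm high, lying on top of the canopy. Origin: centre of its underside.
- bottle: Bystander: amber bottle, 52 mm across, 110 mm high, standing on the bench on the far side of the gap between cradle and canopy. Origin: centre of its underside.
- loupe: Bystander: black loupe, 44 mm across, 45 mm high, standing on the robot side of the gap between cradle and canopy. Origin: centre of its underside.
There are look-alikes about, which are no part of the job. There is more than one size of the tin; the one meant has the size given above.

How it is judged:
On the way, in this order (a step that is already met when the one before it is completed fails the run):
1. the tin, held and tipped to lie about level or further, has its mouth under the canopy (contact force between the fingers and tin above 0.5 N and angle between tin's own z axis and vertical above 1.2 rad and x of tin_mouth in the frame of canopy between -0.15 and 0.15 m and y of tin_mouth in the frame of canopy between -0.12 and 0.12 m and z of tin_mouth in the frame of canopy between 0 and 0.16 m), for 0.05 s.
2. all four knobs are in the tray (x of knob0 in the frame of tray between -0.11 and 0.11 m and y of knob0 in the frame of tray between -0.09 and 0.09 m and z of knob0 in the frame of tray between 0 and 0.048 m and x of knob1 in the frame of tray between -0.11 and 0.11 m and y of knob1 in the frame of tray between -0.09 and 0.09 m and z of knob1 in the frame of tray between 0 and 0.048 m and x of knob2 in the frame of tray between -0.11 and 0.11 m and y of knob2 in the frame of tray between -0.09 and 0.09 m and z of knob2 in the frame of tray between 0 and 0.048 m and x of knob3 in the frame of tray between -0.11 and 0.11 m and y of knob3 in the frame of tray between -0.09 and 0.09 m and z of knob3 in the frame of tray between 0 and 0.048 m), for 0.2 s.
At the end, for the whole second after the job is handed in: All four knobs lie in the tray (inside its walls, centres lower than 48 mm above its underside); the tin rests in the cradle, floor centre within 25 mm of the seat and mouth centre within 35 mm of its place there, still and released (all of step 2 and distance between tin_base and cradle_seat below 0.025 m and distance between tin_mouth and cradle_top below 0.035 m and linear speed of tin below 0.02 m/s); the robot touches nothing.
It fails at once if the canopy is banged (over 20 N by the tin, the fingers or the arm) (contact force between any of tin, the fingers, the arm and canopy above 20 N).
It fails at once if the film can, bottle or loupe is moved more than 25 mm (distance of any of film_can, bottle, loupe from where it was at the start of the episode above 0.025 m).
It also fails if it takes over 58 s, if anything falls off the work surface, if the arm or the gripper's body presses on something with over 40 N, if the wrist force passes 120 N, or if a joint passes its speed limit or range.

## Robot

A 7-joint arm with a two-finger parallel gripper is mounted at the origin on the work surface. World frame = base frame: x ahead of the robot, y to its left, z up, the work surface at z = 0. Lengths are in m, angles in rad, forces in N, time in s.
With the tool pointing down it reaches from about 0.35 to 0.9 m from the base axis. Payload 7.2 kg.
Tool frame: the origin (TCP) lies between the finger pads; the fingertips stand 8 mm ahead of it and the grasp point (between the pads) lies 11 mm behind it; y points along the fingers, z is the direction in which the jaws open and shut, and the axes are right-handed (so a half turn about y gives the same grasp; the last joint's range is limited). The gripper opens to 88 mm and grips with 3 to 60 N. Pads are 20 mm wide; open, the fingers measure 115 mm over their backs; the gripper's body (75 mm by 178 mm) begins 61 mm behind the grasp point.
Start: joints at [1.123, 0.411, -0.013, 1.596, 0.006, 1.134, -0.082], TCP at [0.232, -0.58, 0.21] pointing down, gripper open.
Joint ranges: [-2.95, 2.95], [-0.29, 1.99], [-1.47, 1.44], [0.14, 2.54], [-1.03, 4.17], [0.13, 1.85], [-2.86, 2.86]. Speed limits (rad/s): [2.39, 2.39, 3.01, 3.01, 3.14, 3.14, 3.14].

## Interface

Orientations are given as a unit quaternion [x, y, z, w].
In Python, from workcell import manip gives the robot as it stands. Calls block until the motion is done:
- manip.move_pose(position, orientation): joint-space move of the TCP to a pose.
- manip.line_to(position, orientation=None, v=0.15, f_stop=None): straight line of the TCP; orientation=None keeps the orientation; v is the mean speed in m/s. With f_stop (N) it stops when the force on the tool has changed by that much, and returns True; else False.
- manip.move_joints(angles): joint-space move.
- manip.gripper_to(opening, effort=None): finger opening in m; effort is the grip in N (None keeps the last); returns when the fingers have stopped.
- manip.hold(seconds).
- manip.ik(position, orientation): joint angles nearest the present ones, or None.
- manip.camera(name): name is "side" or "top"; returns the picture (384x512x3 uint8, blue, green, red); there is no depth.
- manip.camera_model(name): a dict with "camera_matrix" (3x3 intrinsics, pixels), "R" (3x3) and "t" (3): a world point X has camera coordinates R X + t. Camera axes: x right, y down, z forward; pixel columns grow to the right and rows downward; lengths in m; the calibration is good to about 2 mm. A picture is of the moment at which its call begins. camera_model takes no time and is no camera call.
A pose or a line that the arm cannot do raises manip.Unreachable and nothing moves.
- manip.job_done(): hands the job in, once; it reports no verdict.
Readings, each from a call of its own:
- manip.get_t(): time.
- manip.get_joint_positions(): joint angles.
- manip.get_qd(): joint speeds.
- manip.get_joint_efforts(): joint torques, N m.
- manip.get_tcp_pos(): TCP position.
- manip.get_ee_rot(): TCP orientation.
- manip.get_ft_force(): force on the tool from outside, world axes, zero at the start.
- manip.get_wrist_torque(): the same for the moment, N m.
- manip.get_grip_width(): finger opening in m.
Only numpy, scipy, OpenCV 4.12 (cv2) and the standard library are available. Lean on these libraries where they do the work, as an engineer would, in place of code of your own. Each camera call takes 0.05 s, during which the arm holds its last target.

## Working session

There is one attempt and no reset: what is moved stays moved. The work goes in short steps, each a Python script; the robot and the scene stay as the last script left them, time stands still between calls to the robot, and variables do not carry over. Pictures are saved under pics/ and viewed, and the job is handed in when it is done.

```bash
mkdir -p pics; ls; python3 - <<'E'
from workcell import manip
import cv2
for n in("side","top"):
    im=manip.camera(n); cv2.imwrite(f"pics/{n}0.png",cv2.resize(im,(800,600),interpolation=cv2.INTER_CUBIC)); cv2.imwrite(f"{n}0_raw.png",im)
    m=manip.camera_model(n); print(n,m)
print(manip.get_t(),manip.get_tcp_pos(),manip.get_ee_rot(),manip.get_grip_width())
E
```

```text
pics
side {'camera_matrix': array([[408.11813311,   0.        , 259.70711737],
       [  0.        , 408.11813311, 196.7515428 ],
       [  0.        ,   0.        ,   1.        ]]), 'R': array([[-0.60590144, -0.79550743,  0.00716739],
       [-0.60682627,  0.45632817, -0.65078912],
       [ 0.5144369 , -0.39866342, -0.75922471]]), 't': array([0.33397342, 0.46557516, 0.93576465])}
top {'camera_matrix': array([[372.06041954,   0.        , 254.57196868],
       [  0.        , 372.06041954, 189.67760067],
       [  0.        ,   0.        ,   1.        ]]), 'R': array([[ 0.00561731, -0.99982952,  0.01758918],
       [-0.98913883, -0.00813906, -0.14675873],
       [ 0.14687686, -0.01657375, -0.98901592]]), 't': array([-0.04262144,  0.61282282,  1.2108813 ])}
0.1 [ 0.23149109 -0.58003545  0.20909966] [-0.13363402  0.69488585 -0.69389696  0.13335152] 0.08763247830696368
```

View pics/side0.png

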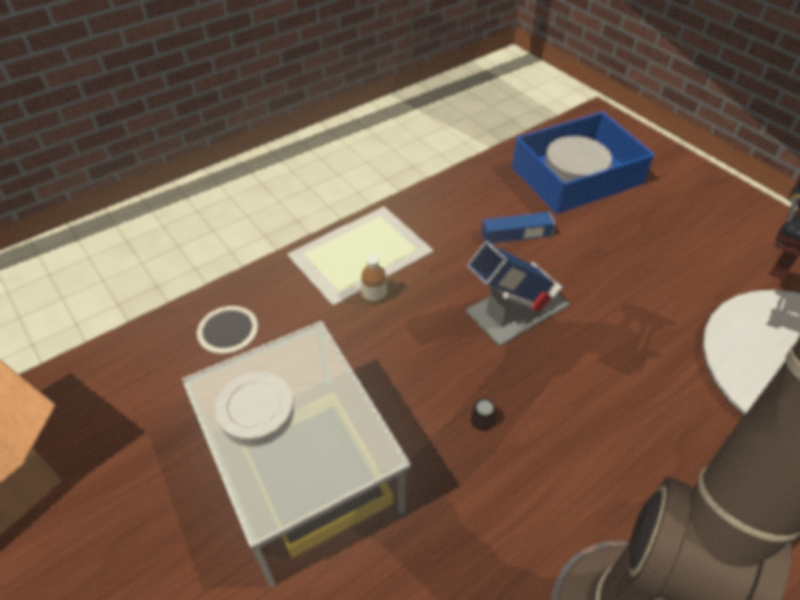

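View pics/top0.png

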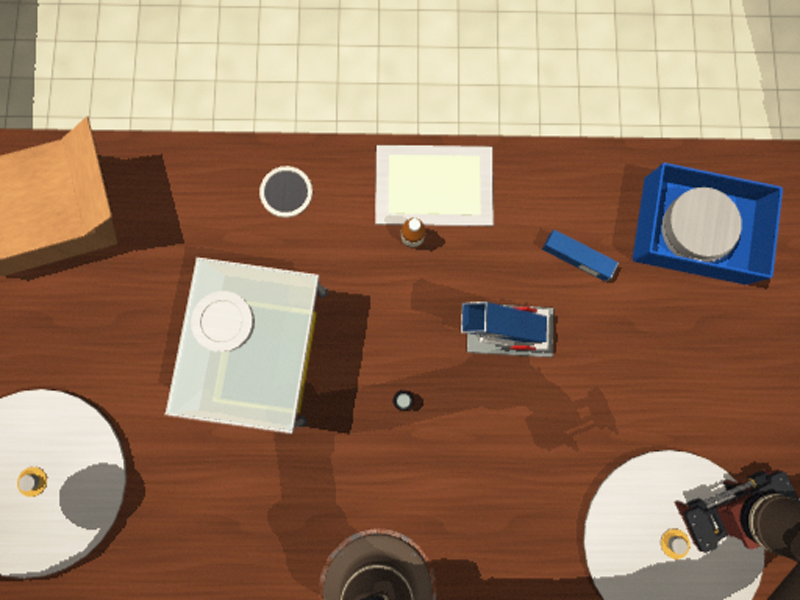

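Candidates for "blue tin", in top-view pixels: the tin leaning in the grey cradle with red cheeks (505,322), a small blue tin lying on the bench (580,255), and the blue box with a grey puck (710,225). By the description it's the one in the cradle. I'll check it in a close crop.

```bash
python3 - <<'E'
import cv2,numpy as np
a=cv2.imread("top0_raw.png")[180:240,280:380]; b=cv2.imread("side0_raw.png")[145:225,285:385]
a=cv2.resize(a,(800,480),interpolation=cv2.INTER_CUBIC); b=cv2.resize(b,(750,600),interpolation=cv2.INTER_CUBIC)
cv2.imwrite("pics/ctop.png",a);cv2.imwrite("pics/cside.png",b)
c=cv2.imread("top0_raw.png")[150:290,95:245]; cv2.imwrite("pics/ccan.png",cv2.resize(c,None,fx=4.2,fy=4.2,interpolation=cv2.INTER_CUBIC))
c=cv2.imread("side0_raw.png")[195:380,110:270]; cv2.imwrite("pics/ccan2.png",cv2.resize(c,None,fx=3.2,fy=3.2,interpolation=cv2.INTER_CUBIC))
E
```

```text
(no output)
```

View pics/ctop.png

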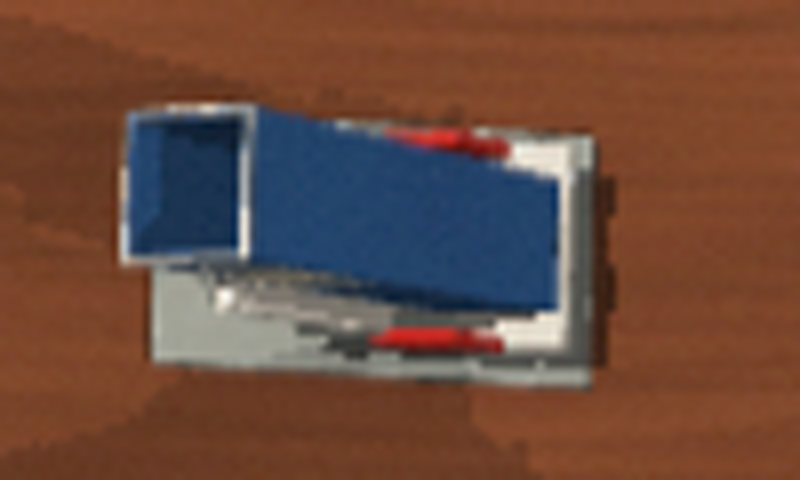

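View pics/cside.png

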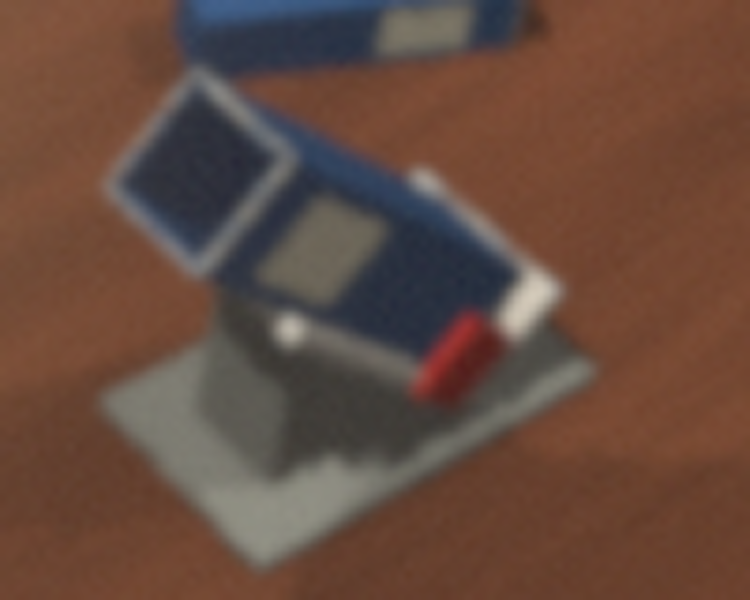

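View pics/ccan.png

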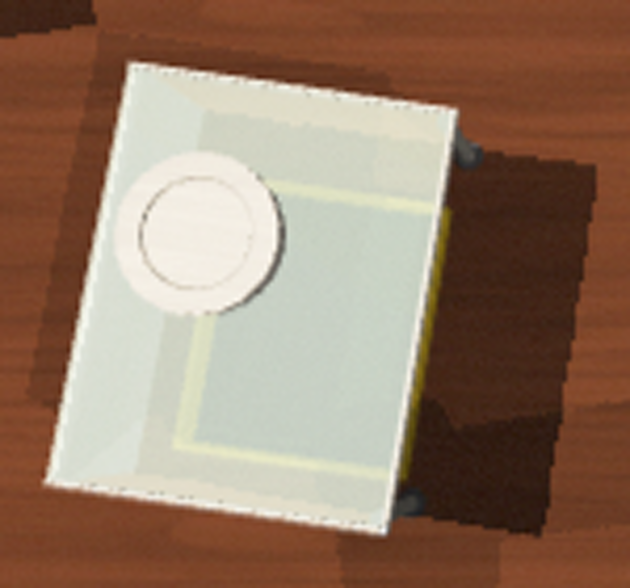

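View pics/ccan2.png

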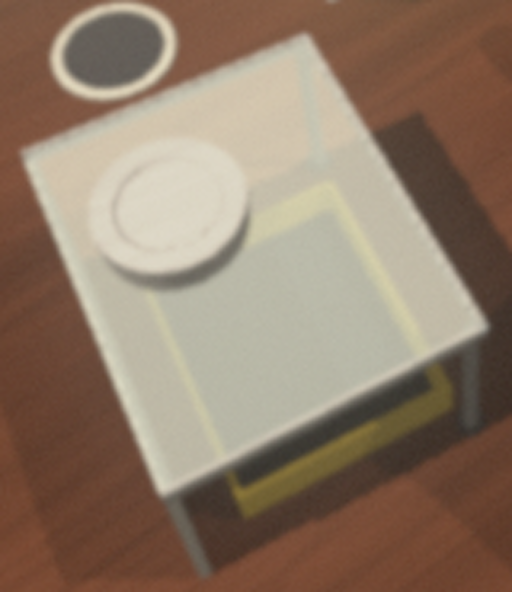

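```bash
cat > h.py <<'E'
import numpy as np, json
from scipy.optimize import least_squares
from scipy.spatial.transform import Rotation as Ro
from workcell import manip
CM={n:manip.camera_model(n) for n in("side","top")}
def proj(n,P):
    m=CM[n]; c=np.asarray(P)@m["R"].T+m["t"]; q=c@m["camera_matrix"].T; return q[...,:2]/q[...,2:]
def un(px,s,ox,oy): return (np.asarray(px,float)+.5)/s-.5+[ox,oy]
def ray(n,px,z):
    m=CM[n]; d=m["R"].T@np.linalg.solve(m["camera_matrix"],[*px,1]); o=-m["R"].T@m["t"]
    return o+d*(z-o[2])/d[2]
S=.5**.5
TINR=np.array([[1,0,0],[0,S,S],[0,-S,S]])  # tin axes in cradle frame (columns)
E
cat > fit.py <<'E'
from h import *
h=.028
mt=[[h,h],[h,-h],[-h,-h],[-h,h]]
# top: image left=+y lower face edge; image up=+x
top=un([[128,110],[258,105],[245,262],[120,264],[562,178],[557,312]],8,280,180)
tp=np.array([[h,h,.22],[h,-h,.22],[-h,-h,.22],[-h,h,.22],[h,-h,0],[-h,-h,0]])
# side: top corner(198,66): +x,-y? decide by projection
side=un([[198,66],[300,155],[205,278],[103,185]],7.5,285,145)
sp0=np.array([[h,-h,.22],[-h,-h,.22],[-h,h,.22],[h,h,.22]])
def T(p,L): return (Ro.from_euler('z',p[3]).as_matrix()@TINR@np.asarray(L).T).T+p[:3]
def f(p): return np.r_[(proj("top",T(p,tp))-top).ravel(),(proj("side",T(p,sp0))-side).ravel()]
r=least_squares(f,[.55,-.15,.045,0]); print("tin base",r.x,"res",r.fun.reshape(-1,2).round(2).tolist())
# canopy
c=un([[131,62],[458,108],[386,534],[45,484]],4.2,95,150)
c2=un([[305,34],[487,327],[163,493],[22,153]],3.2,110,195)
L=np.array([[.15,.12],[.15,-.12],[-.15,-.12],[-.15,.12]])
def Tc(p,z): return np.c_[(Ro.from_euler('z',p[2]).as_matrix()[:2,:2]@L.T).T+p[:2],np.full(4,z)]
def g(p): return np.r_[(proj("top",Tc(p,.172))-c).ravel(),(proj("side",Tc(p,.172))-c2).ravel()]
r=least_squares(g,[.5,.35,0]); print("canopy",r.x,"res",r.fun.reshape(-1,2).round(2).tolist())
R=Ro.from_euler('z',r.x[2]).as_matrix()
def cf(P): return (R.T@(np.asarray(P)-[r.x[0],r.x[1],0])).round(3)
# tray visible rims z=.04 in top crop, side crop
for px in ([447,208],[405,480],[183,447],[275,185]): print("tray top",cf(ray("top",un(px,4.2,95,150),.04)))
for px in ([330,183],[450,370],[232,478]): print("tray side",cf(ray("side",un(px,3.2,110,195),.04)))
s=800/512
for nm,px,z in (("loupe",(403,401),.045),("bottle",(414,224),.11),("can",(222,321),.202)):
    P=ray("top",un(px,s,0,0),z);print(nm,P.round(3),cf(P))
for nm,px,z in (("loupe",(485,407),.045),("bottle",(373,263),.11)):
    P=ray("side",un(px,s,0,0),z);print(nm,P.round(3),cf(P))
E
python3 fit.py
```

```text
tin base [ 0.54471622 -0.33382257  0.04638297 -0.04526344] res [[0.16, 0.71], [-0.75, 0.21], [0.32, -0.18], [0.51, 0.03], [0.11, 0.04], [0.51, 0.14], [-0.09, 0.24], [-0.65, 0.07], [-0.71, -0.47], [0.35, -0.02]]
canopy [ 0.50746151  0.25464202 -1.06175887] res [[57.56, -4.71], [16.67, 53.39], [-57.2, 1.81], [-11.48, -58.23], [-29.86, -0.68], [-4.1, -62.36], [38.82, -5.54], [-12.21, 57.55]]
tray top [0.134 0.009 0.04 ]
tray top [ 0.006 -0.166  0.04 ]
tray top [-0.134 -0.059  0.04 ]
tray top [0.022 0.091 0.04 ]
tray side [0.13  0.009 0.04 ]
tray side [ 0.014 -0.16   0.04 ]
tray side [-0.13  -0.046  0.04 ]
loupe [ 0.391 -0.05   0.045] [ 0.209 -0.25   0.045]
bottle [ 0.757 -0.07   0.11 ] [0.405 0.06  0.11 ]
can [0.541 0.293 0.202] [-0.017  0.048  0.202]
loupe [ 0.391 -0.053  0.045] [ 0.212 -0.251  0.045]
bottle [ 0.746 -0.065  0.11 ] [0.396 0.053 0.11 ]
```

```bash
sed -i 's/\[\[305,34\],\[487,327\],\[163,493\],\[22,153\]\]/[[22,153],[305,34],[487,327],[163,493]]/' fit.py; python3 fit.py
```

```text
tin base [ 0.54471622 -0.33382257  0.04638297 -0.04526344] res [[0.16, 0.71], [-0.75, 0.21], [0.32, -0.18], [0.51, 0.03], [0.11, 0.04], [0.51, 0.14], [-0.09, 0.24], [-0.65, 0.07], [-0.71, -0.47], [0.35, -0.02]]
canopy [ 0.50139405  0.2586583  -0.13499733] res [[-0.38, 0.9], [-0.23, 1.07], [0.44, -0.42], [0.46, -0.16], [-0.0, -0.06], [0.51, 0.34], [-0.34, -0.87], [-0.79, -0.08]]
tray top [ 0.094 -0.105  0.04 ]
tray top [-0.122 -0.107  0.04 ]
tray top [-0.121  0.068  0.04 ]
tray top [0.093 0.034 0.04 ]
tray side [ 0.092 -0.102  0.04 ]
tray side [-0.113 -0.11   0.04 ]
tray side [-0.108  0.073  0.04 ]
loupe [ 0.391 -0.05   0.045] [-0.068 -0.321  0.045]
bottle [ 0.757 -0.07   0.11 ] [ 0.298 -0.291  0.11 ]
can [0.541 0.293 0.202] [0.035 0.039 0.202]
loupe [ 0.391 -0.053  0.045] [-0.067 -0.323  0.045]
bottle [ 0.746 -0.065  0.11 ] [ 0.286 -0.288  0.11 ]
```

```bash
cat >> h.py <<'E'
TB=np.array([.5447,-.3338,.0455]); TY=-.0453
CB=np.array([.5014,.2587,0]); CY=-.135
def Rz(a): return Ro.from_euler('z',a).as_matrix()
def Rx(a): return Ro.from_euler('x',a).as_matrix()
def tin_pose(mouth_or_base,yaw,elev,mouth=True):
    """tin rotation with z elevated elev(deg) above level in yaw frame; returns R, base"""
    R=Rz(yaw)@Rx(np.radians(elev-45))@TINR
    p=np.asarray(mouth_or_base,float)
    return R,(p-R[:,2]*.22 if mouth else p)
class G: 
    s=.08; a=-25.; flip=False; d=-.003   # grip: along tin, approach elevation (deg) in cradle, half turn, depth
def tool(R,b):
    # approach dir in tin frame: cradle elev a -> tin
    ar=np.radians(G.a); ap=TINR.T@np.array([0,np.cos(ar),np.sin(ar)])
    y=R@ap; z=R[:,0]*(-1 if G.flip else 1); x=np.cross(y,z)
    gp=b+R@np.array([0,G.d,G.s]); q=Ro.from_matrix(np.c_[x,y,z]).as_quat()
    return gp+.011*y,q
def back(p,q,d): return p-d*Ro.from_quat(q).as_matrix()[:,1]
def can(x,y,z): return CB+Rz(CY)@np.array([x,y,z])
E
python3 - <<'E'
from h import *
print(Ro.from_quat(manip.get_ee_rot()).as_matrix().round(2).tolist())
for fl in(False,True):
  for a in (-10,-20,-25,-30,-40,-50,-60):
    G.flip=fl;G.a=a
    out=[]
    for nm,R,b in [("grasp",*tin_pose(TB,TY,45,False)),("high",*tin_pose(TB+[0,.0,.12],TY,45,False)),
        ("pre",*tin_pose(can(.015,-.17,.12),CY,8)),("in",*tin_pose(can(.015,-.065,.105),CY,8)),("pour",*tin_pose(can(.015,-.065,.085),CY,-20)),("pour30",*tin_pose(can(.015,-.065,.085),CY,-30))]:
        p,q=tool(R,b); j=manip.ik(p,q); out.append((nm,None if j is None else np.round(j,2).tolist()))
        if nm=="grasp": j=manip.ik(back(p,q,.12),q); out.append(("pregrasp",None if j is None else np.round(j,2).tolist()))
    print(fl,a,*out,sep="\n  ")
E
```

```text
[[-0.93, -0.0, 0.37], [-0.37, 0.0, -0.93], [0.0, -1.0, -0.0]]
False
  -10
  ('grasp', [1.05, 1.26, -0.5, 1.1, -0.54, 1.8, 0.74])
  ('pregrasp', None)
  ('high', [1.11, 1.13, -0.62, 1.13, -0.56, 1.84, 0.59])
  ('pre', [0.99, 0.64, -0.66, 1.97, -0.45, 0.91, 0.59])
  ('in', [0.82, 0.63, -0.67, 2.06, -0.58, 0.73, 0.57])
  ('pour', [0.5, 0.35, -0.65, 2.02, -0.06, 0.77, -0.2])
  ('pour30', [0.41, 0.34, -0.72, 1.96, 0.18, 0.9, -0.52])
False
  -20
  ('grasp', [1.04, 1.15, -0.48, 1.17, -0.48, 1.7, 0.74])
  ('pregrasp', None)
  ('high', [1.05, 1.01, -0.5, 1.17, -0.55, 1.79, 0.64])
  ('pre', [0.89, 0.53, -0.62, 2.0, -0.36, 0.84, 0.45])
  ('in', [0.7, 0.52, -0.63, 2.07, -0.45, 0.68, 0.35])
  ('pour', [0.4, 0.36, -0.69, 1.99, 0.2, 0.85, -0.51])
  ('pour30', [0.34, 0.39, -0.81, 1.91, 0.42, 1.04, -0.8])
False
  -25
  ('grasp', [1.03, 1.1, -0.48, 1.21, -0.44, 1.64, 0.74])
  ('pregrasp', None)
  ('high', [1.04, 0.96, -0.49, 1.19, -0.51, 1.75, 0.64])
  ('pre', [0.82, 0.48, -0.6, 2.02, -0.31, 0.81, 0.36])
  ('in', [0.64, 0.49, -0.62, 2.07, -0.35, 0.66, 0.22])
  ('pour', [0.36, 0.38, -0.72, 1.97, 0.32, 
[... 3754 characters left out ...]
62, 1.69, -2.23])
  ('high', [0.54, 0.68, 0.26, 1.37, -0.66, 1.64, -2.26])
  ('pre', [-0.86, 0.64, 1.26, 2.12, -0.81, 0.99, -2.41])
  ('in', [0.73, 0.7, -1.24, 2.01, 0.75, 0.99, 2.14])
  ('pour', [0.35, 0.79, -1.24, 1.84, 0.93, 1.57, 1.8])
  ('pour30', [0.22, 0.86, -1.24, 1.76, 0.97, 1.8, 1.72])
True
  -60
  ('grasp', [0.51, 0.71, 0.21, 1.52, -0.57, 1.31, -2.24])
  ('pregrasp', [0.55, 0.68, 0.27, 1.33, -0.54, 1.55, -2.27])
  ('high', [0.49, 0.6, 0.24, 1.43, -0.54, 1.5, -2.33])
  ('pre', [0.83, 0.65, -1.23, 2.01, 0.82, 1.12, 2.2])
  ('in', [0.6, 0.73, -1.24, 1.97, 0.87, 1.17, 1.97])
  ('pour', [0.24, 0.89, -1.24, 1.79, 1.0, 1.79, 1.7])
  ('pour30', [-0.07, 0.75, -0.84, 1.72, 0.85, 1.74, 1.8])
```

```bash
sed -i 's/a=-25\./a=-32./' h.py; python3 - <<'E'
from h import *
import cv2
R,b=tin_pose(TB,TY,45,False); p,q=tool(R,b)
manip.move_pose(back(p,q,.10),q)
print(manip.get_t(), manip.get_tcp_pos()-back(p,q,.10))
print("stop",manip.line_to(p,v=.08,f_stop=6), manip.get_tcp_pos()-p, manip.get_t())
for n in("side","top"):
    im=manip.camera(n); c=im[100:260,240:440]; cv2.imwrite(f"pics/g_{n}.png",cv2.resize(c,(750,600),interpolation=cv2.INTER_CUBIC))
E
```

```text
1.5083 [-0.00028704 -0.00088292  0.00058707]
stop False [ 8.03650310e-05 -6.10669737e-04  1.33436857e-04] 2.9083
```

View pics/g_side.png

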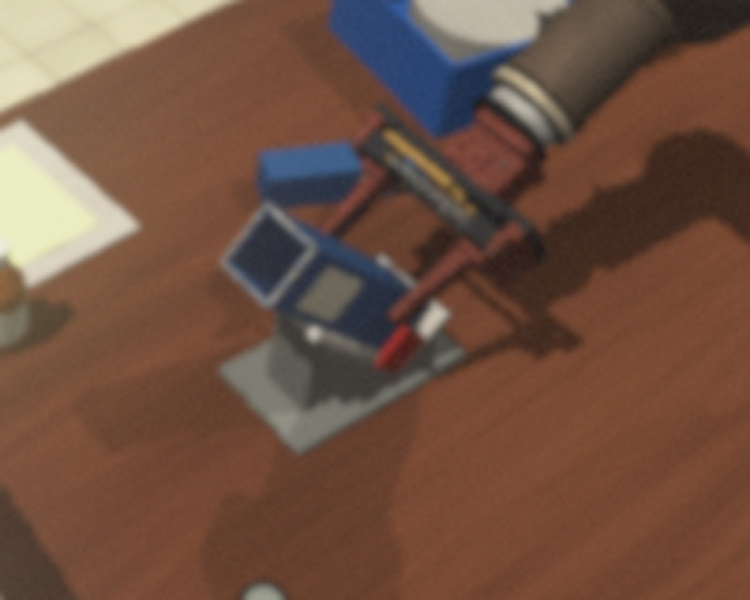

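View pics/g_top.png

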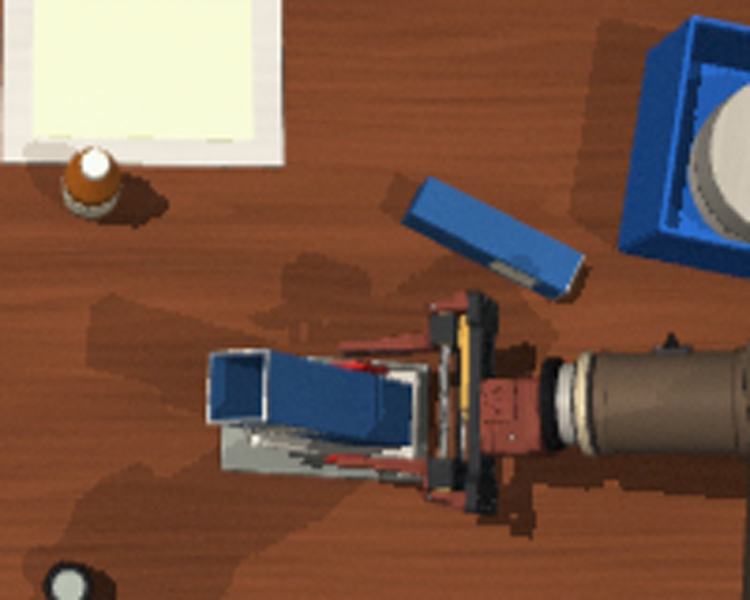

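The open fingers straddle the tin: in the top crop they are at (385,345) and (375,462), with the tin between them and clear of the cheeks. I'll close and lift a little, square off the rest.

```bash
python3 - <<'E'
from h import *
import cv2
manip.gripper_to(.05,effort=35)
print("w",manip.get_grip_width(),manip.get_ft_force(),manip.get_t())
R,b=tin_pose(TB,TY,45,False); p,q=tool(R,b)
manip.line_to(p-R[:,1]*.03+[0,0,.03],q,v=.08)
R2,b2=tin_pose(TB+[0,0,.14],TY,45,False); p2,_=tool(R2,b2)
manip.line_to(p2,q,v=.15)
print("w",manip.get_grip_width(),manip.get_ft_force(),manip.get_t())
for n in("side","top"):
    im=manip.camera(n); c=im[100:260,240:440]; cv2.imwrite(f"pics/l_{n}.png",cv2.resize(c,(750,600),interpolation=cv2.INTER_CUBIC))
E
```

```text
w 0.05543248626828167 [-0.58688334 -0.92762644 -0.64575466] 3.6083
w 0.05569002044159667 [-0.20147693 -0.10366964 -1.70345155] 5.2083
```

View pics/l_side.png

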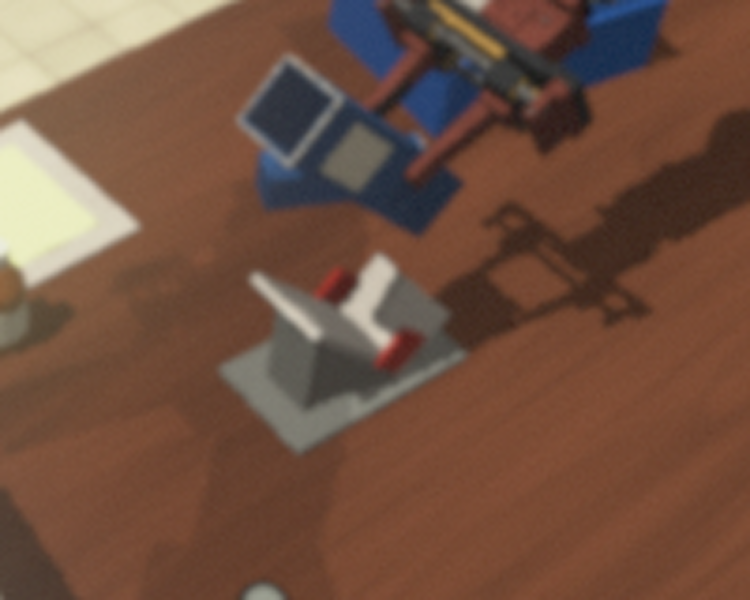

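View pics/l_top.png

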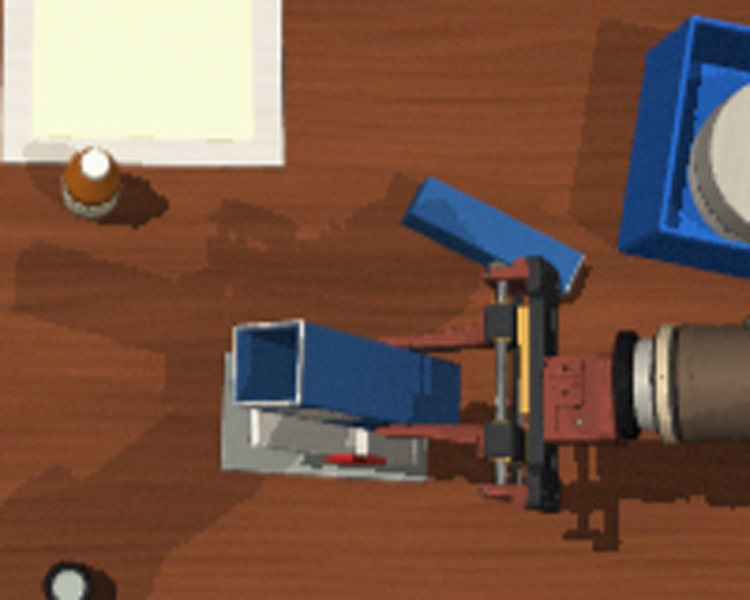

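```bash
cat > fit2.py <<'E'
from h import *
h=.028
top=un([[234,326],[304,320],[298,404],[237,402],[462,363],[458,424]],3.75,240,100)
tp=np.array([[h,h,.22],[h,-h,.22],[-h,-h,.22],[-h,h,.22],[h,-h,0],[-h,-h,0]])
side=un([[289,53],[343,98],[290,165],[238,118],[464,183],[420,235]],3.75,240,100)
sp=np.array([[h,-h,.22],[-h,-h,.22],[-h,h,.22],[h,h,.22],[-h,-h,0],[-h,h,0]])
def T(p,L): return (Rz(p[3])@Rx(p[4])@TINR@L.T).T+p[:3]
f=lambda p:np.r_[(proj("top",T(p,tp))-top).ravel(),(proj("side",T(p,sp))-side).ravel()]
r=least_squares(f,[*(TB+[0,0,.14]),TY,0]);print(r.x,r.x[:3]-TB-[0,0,.14],np.degrees(r.x[4]),r.fun.reshape(-1,2).round(1).tolist())
E
python3 fit2.py
```

```text
[ 0.54748499 -0.33438137  0.18331163 -0.03568543  0.00352614] [ 0.00278499 -0.00058137 -0.00218837] 0.20203321127890736 [[0.6, 0.0], [-0.2, -0.1], [1.0, -0.6], [-0.7, 0.9], [-0.3, -0.9], [0.8, 1.8], [-0.4, 0.0], [-0.2, -0.3], [-0.1, -0.1], [-0.3, 0.4], [0.0, -0.6], [-0.6, 0.7]]
```

```bash
python3 - <<'E'
from h import *
import cv2
for m,e,v in (((.015,-.22,.25),30,.18),((.015,-.17,.108),9,.09)):
    p,q=tool(*tin_pose(can(*m),CY,e)); manip.line_to(p,q,v=v)
    print(manip.get_t(),manip.get_tcp_pos()-p,manip.get_ft_force())
for n in("side","top"):
    im=manip.camera(n); c=im[130:380,60:360]; cv2.imwrite(f"pics/p_{n}.png",cv2.resize(c,(720,600),interpolation=cv2.INTER_CUBIC))
E
```

```text
6.675 [ 5.48141762e-04 -1.10058219e-03 -6.20232313e-05] [-0.17125685  0.28047802 -2.02101247]
7.9417 [ 0.00016052 -0.00049003  0.0001192 ] [ 0.15281921 -0.75559451 -2.22373563]
```

View pics/p_side.png

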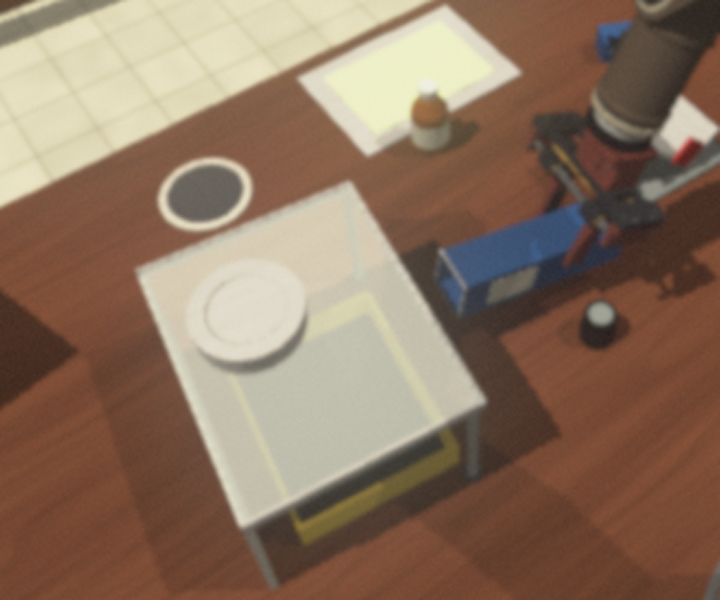

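View pics/p_top.png

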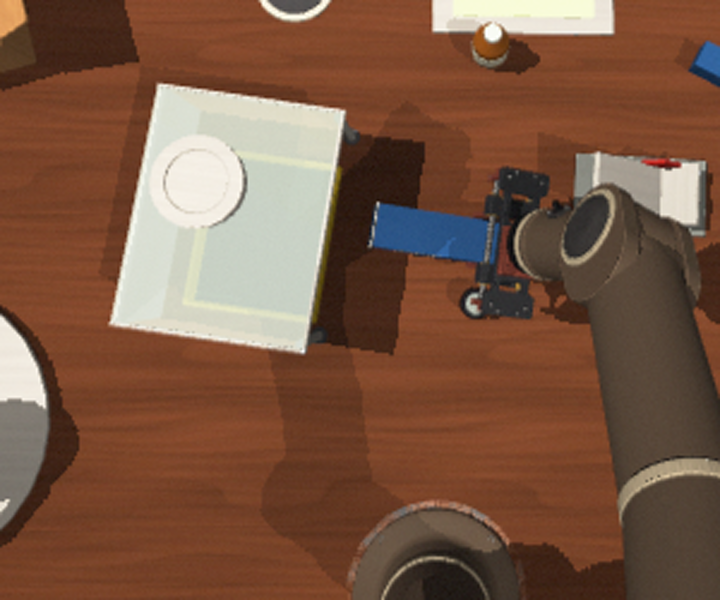

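The tin is level just outside the canopy, mouth at (440,275) in the side crop and (372,225) in the top crop. It's aimed at the tray, and the loupe is clear. Insert and tip slowly.

```bash
python3 - <<'E'
from h import *
import cv2
p,q=tool(*tin_pose(can(.015,-.065,.104),CY,8)); s=manip.line_to(p,q,v=.07,f_stop=8)
print(s,manip.get_t(),manip.get_tcp_pos()-p,manip.get_ft_force())
if not s:
  for e,z,v in ((0,.098,.04),(-8,.092,.022),(-16,.087,.03),(-22,.085,.03)):
    p,q=tool(*tin_pose(can(.015,-.065,z),CY,e)); s=manip.line_to(p,q,v=v,f_stop=8)
    print(e,s,manip.get_t(),manip.get_ft_force())
    if s:break
manip.hold(.5)
print(manip.get_ft_force())
for n in("side","top"):
    im=manip.camera(n); c=im[130:380,60:360]; cv2.imwrite(f"pics/t_{n}.png",cv2.resize(c,(720,600),interpolation=cv2.INTER_CUBIC))
E
```

```text
False 9.6833 [ 3.11866287e-05 -4.92890658e-04 -5.59755363e-05] [-0.38983618  0.31388884 -1.57573055]
0 False 10.1667 [-0.47847034 -0.02301216 -3.15008226]
-8 False 10.9167 [-0.26875181  0.43252808 -2.12207306]
-16 False 11.5417 [-0.03413345  0.18198949 -1.75028828]
-22 False 12.1083 [-1.08611444 -0.10023445 -1.36646488]
[ 0.46499802  0.3493098  -1.2433613 ]
```

View pics/t_side.png

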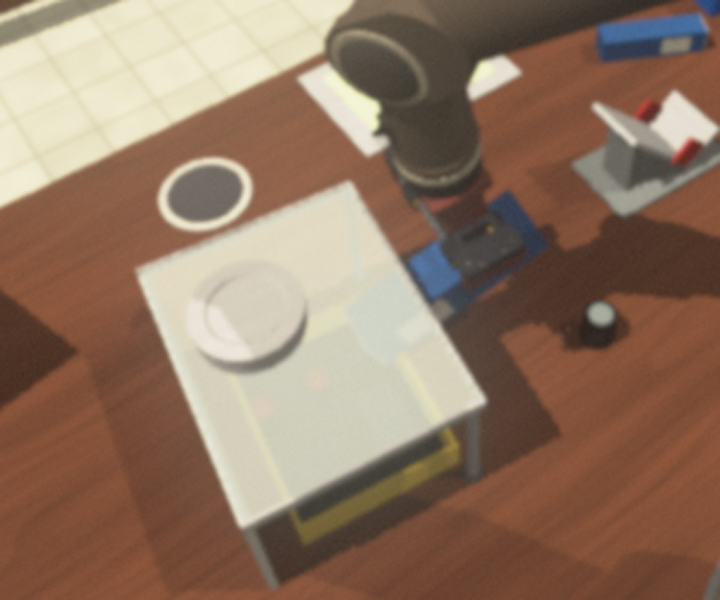

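View pics/t_top.png

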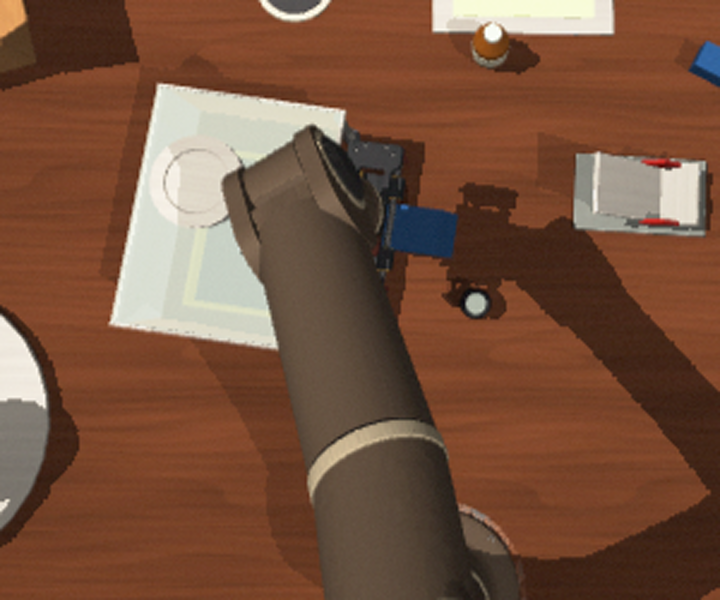

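Two red knobs show in the tray, at (262,406) and (318,378) in the side crop. The black ones don't show on the black lining. The load has dropped by about 0.7 N, which fits four knobs leaving. I'll tilt a little more and enhance the tray view.

```bash
python3 - <<'E'
from h import *
import cv2
p,q=tool(*tin_pose(can(.015,-.065,.088),CY,-28)); s=manip.line_to(p,q,v=.04,f_stop=8)
manip.hold(.5)
print(s,manip.get_t(),[round(float(np.mean(x)),2) for x in zip(*[(manip.hold(.05),manip.get_ft_force()[2])[1:] for _ in range(8)])])
im=np.mean([manip.camera("side").astype(float) for _ in range(4)],0)
c=im[225:365,130:270]; c=np.clip((c-110)*2.2,0,255).astype(np.uint8)
cv2.imwrite("pics/k.png",cv2.resize(c,(600,600),interpolation=cv2.INTER_CUBIC))
E
```

```text
False 13.7917 [-1.5]
```

View pics/k.png

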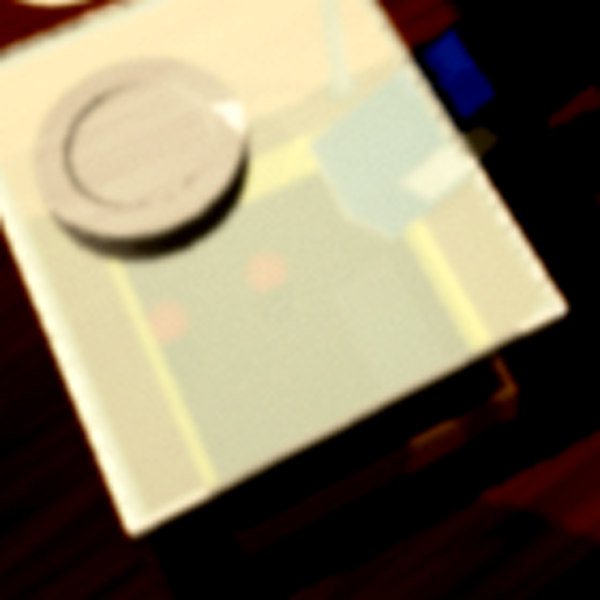

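The held load reads 1.5 N, against 1.57 N for an empty tin and 2.27 N full. The tin is empty, and both reds are in the tray. Withdraw by the same way.

```bash
python3 - <<'E'
from h import *
import cv2
for m,e,v in (((.015,-.065,.095),-10,.06),((.015,-.065,.104),6,.06),((.015,-.17,.108),9,.1),((.015,-.22,.25),30,.12)):
    p,q=tool(*tin_pose(can(*m),CY,e)); s=manip.line_to(p,q,v=v,f_stop=None if e==30 else 10); print(s,manip.get_t(),manip.get_ft_force().round(1))
R,b=tin_pose(TB+[0,0,.14],TY,45,False); p,q=tool(R,b); manip.line_to(p,q,v=.15)
print(manip.get_t(),manip.get_ft_force().round(2),manip.get_grip_width())
for n in("side","top"):
    im=np.mean([manip.camera(n).astype(float) for _ in range(3)],0)
    cv2.imwrite(f"r_{n}.png",im)
    cv2.imwrite(f"pics/r_{n}.png",cv2.resize(im.astype(np.uint8)[100:260,240:440],(750,600),interpolation=cv2.INTER_CUBIC))
    c=im[195:380,110:270] if n=="side" else im[150:290,95:245]; c=np.clip((c-90)*1.7,0,255).astype(np.uint8)
    cv2.imwrite(f"pics/rc_{n}.png",cv2.resize(c,None,fx=3.2,fy=3.2,interpolation=cv2.INTER_CUBIC))
E
```

```text
False 15.15 [ 0.3  0.6 -2.7]
False 15.7917 [ 0.4  0.4 -1.1]
False 16.975 [-0.7  0.3 -1.1]
False 17.9583 [ 0.5 -0.1 -0.8]
19.5667 [ 0.73  0.6  -1.67] 0.055990379882741984[ WARN:0@5.956] global loadsave.cpp:1063 imwrite_ Unsupported depth image for selected encoder is fallbacked to CV_8U.
```

View pics/rc_side.png

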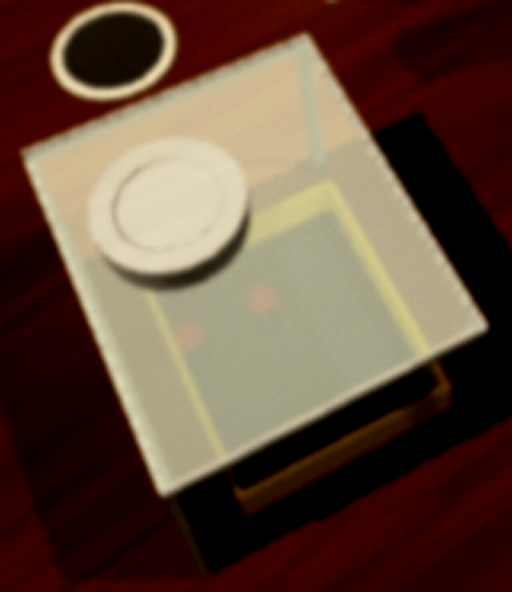

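View pics/rc_top.png

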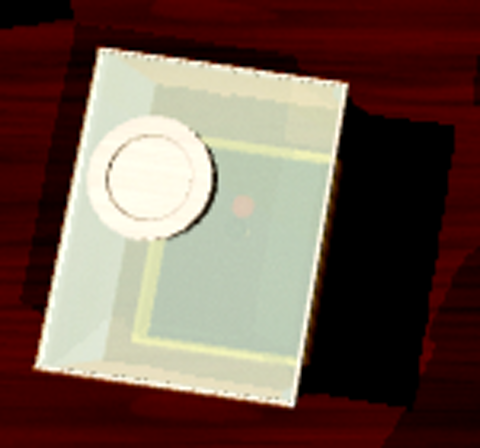

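View pics/r_side.png

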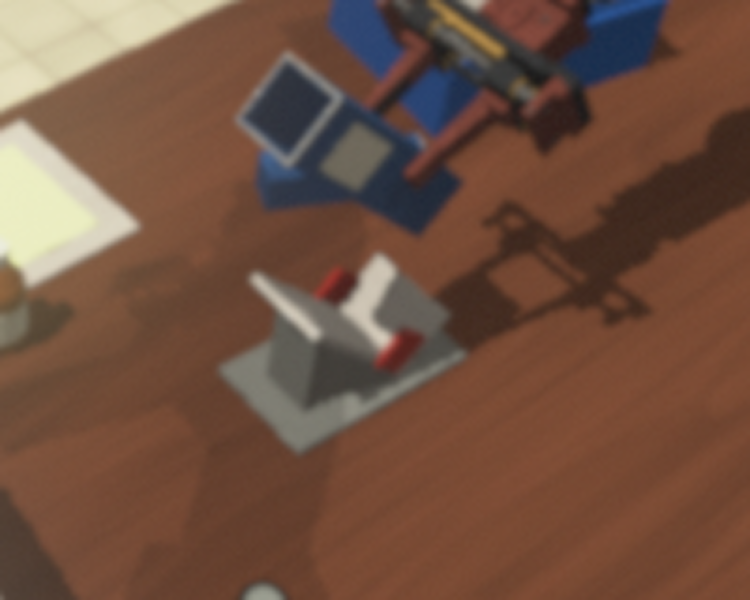

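View pics/r_top.png

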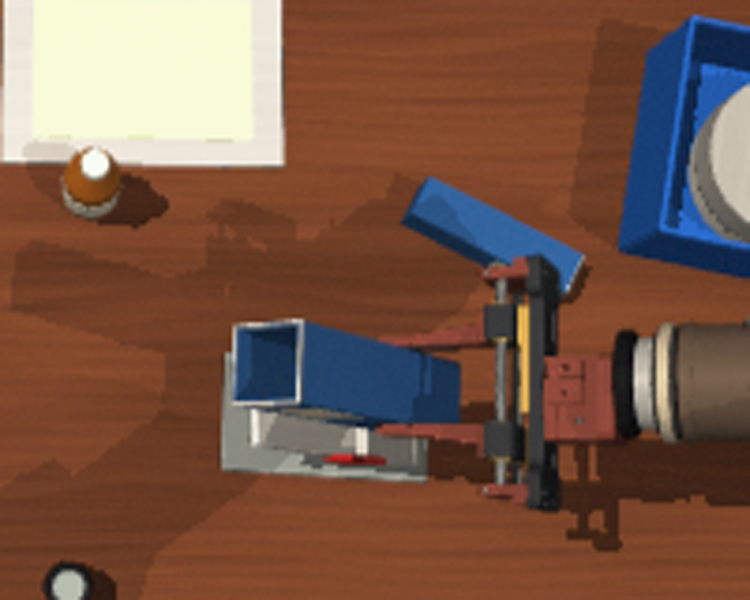

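```bash
python3 - <<'E'
from h import *
import cv2
def cf(P): return (Rz(CY).T@(np.asarray(P)-CB)).round(3)
print("reds side",[cf(ray("side",un(p,3.2,110,195),.017)) for p in ((262,298),(188,335))],"top red/black",[cf(ray("top",un(p,3.2,95,150),.017)) for p in ((243,207),(238,228))])
for n,sl in(("side",np.s_[195:380,110:270]),("top",np.s_[150:290,95:245])):
    a=cv2.imread(f"{n}0_raw.png").astype(float);b=cv2.imread(f"r_{n}.png").astype(float)
    d=cv2.GaussianBlur((b-a).mean(2),(0,0),1)[sl]
    cv2.imwrite(f"pics/d_{n}.png",cv2.resize(np.clip(128+d*8,0,255).astype(np.uint8),None,fx=3.2,fy=3.2))
E
```

```text
reds side [array([ 0.031, -0.008,  0.017]), array([0.029, 0.058, 0.017])] top red/black [array([ 0.03 , -0.008,  0.017]), array([ 0.007, -0.007,  0.017])]
```

View pics/d_side.png

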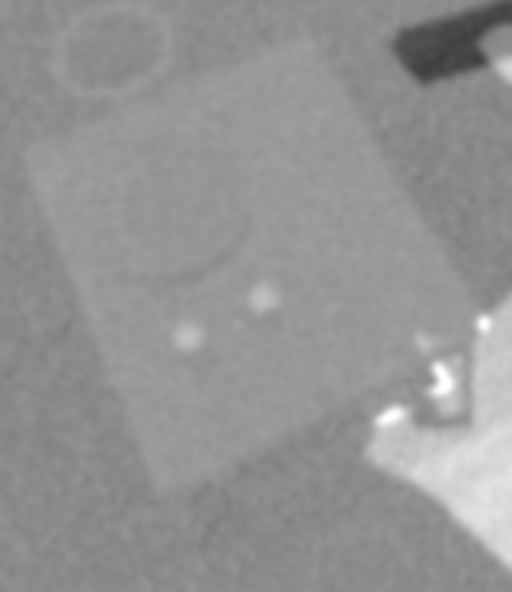

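View pics/d_top.png

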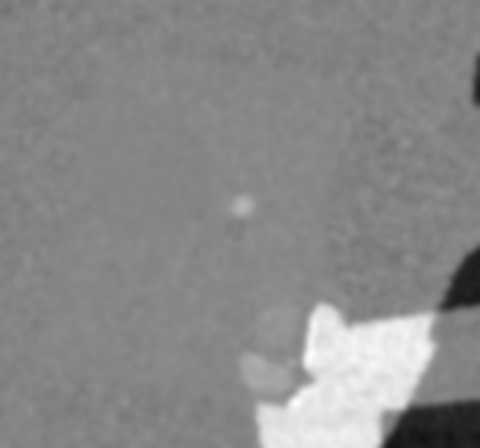

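The reds lie in the tray in both views, and a black one touches a red. There are no new knobs on the bench. The tin sits in the hand as it was taken, so I'll put it back along the reverse path.

```bash
python3 - <<'E'
from h import *
import cv2
R,b=tin_pose(TB,TY,45,False); p,q=tool(R,b)
manip.line_to(p-R[:,1]*.03+[0,0,.03],q,v=.12)
manip.hold(.3); print(manip.get_ft_force().round(2))
s=manip.line_to(p,q,v=.05,f_stop=8)
print(s,manip.get_t(),manip.get_tcp_pos()-p,manip.get_ft_force().round(2))
for n in("side","top"):
    im=manip.camera(n); cv2.imwrite(f"pics/b_{n}.png",cv2.resize(im[100:260,240:440],(750,600),interpolation=cv2.INTER_CUBIC))
E
```

```text
[-0.07 -0.46 -2.12]
False 22.3333 [ 0.00014346 -0.00012463  0.00019593] [ 0.73 -0.17 -1.28]
```

View pics/b_side.png

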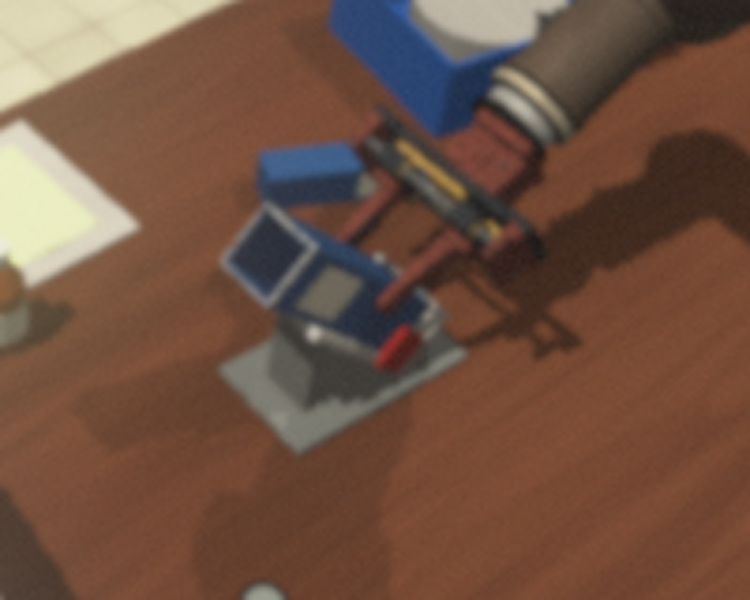

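View pics/b_top.png

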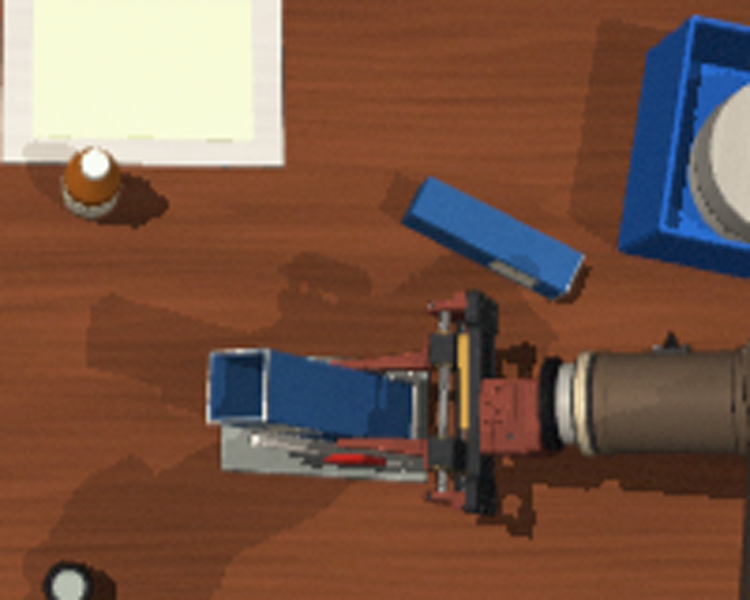

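The tin is back in the cradle with its mouth corners at the pixels they had before the grasp: (268,203) side, (208,352) top. Release, back off and check.

```bash
python3 - <<'E'
from h import *
import cv2
R,b=tin_pose(TB,TY,45,False); p,q=tool(R,b)
manip.gripper_to(.088); manip.hold(.2); print(manip.get_grip_width(),manip.get_ft_force().round(2))
manip.line_to(back(p,q,.10),q,v=.08); 
manip.move_joints([1.123,0.411,-0.013,1.596,0.006,1.134,-0.082]); manip.hold(.3)
print(manip.get_t(),manip.get_ft_force().round(2))
for n in("side","top"):
    im=manip.camera(n); a=cv2.imread(f"{n}0_raw.png"); cv2.imwrite(f"f_{n}.png",im)
    d=cv2.absdiff(im,a)*3; cv2.imwrite(f"pics/f_{n}.png",cv2.resize(np.hstack([im,d]),(800,300)) )
    c=im[180:240,280:380] if n=="top" else im[145:225,285:385]
    cv2.imwrite(f"pics/fc_{n}.png",cv2.resize(c,(800,480) if n=="top" else (750,600),interpolation=cv2.INTER_CUBIC))
E
```

```text
0.08761804462276646 [-0.21  0.28 -0.15]
26.425 [-0.08  0.14 -0.01]
```

View pics/f_side.png

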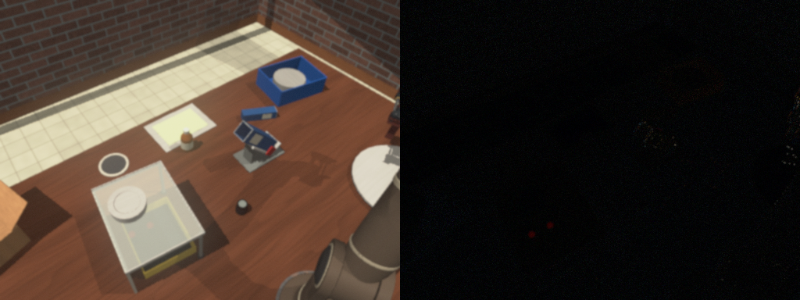

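View pics/f_top.png

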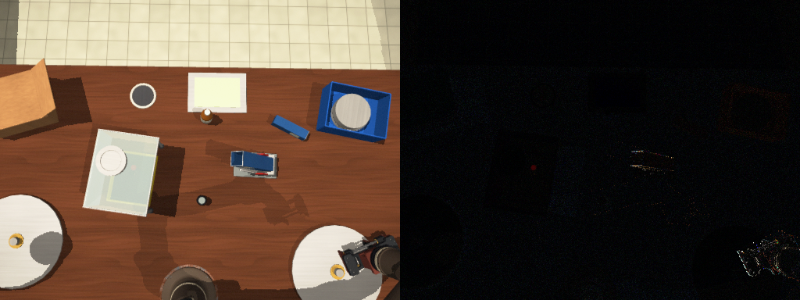

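View pics/fc_side.png

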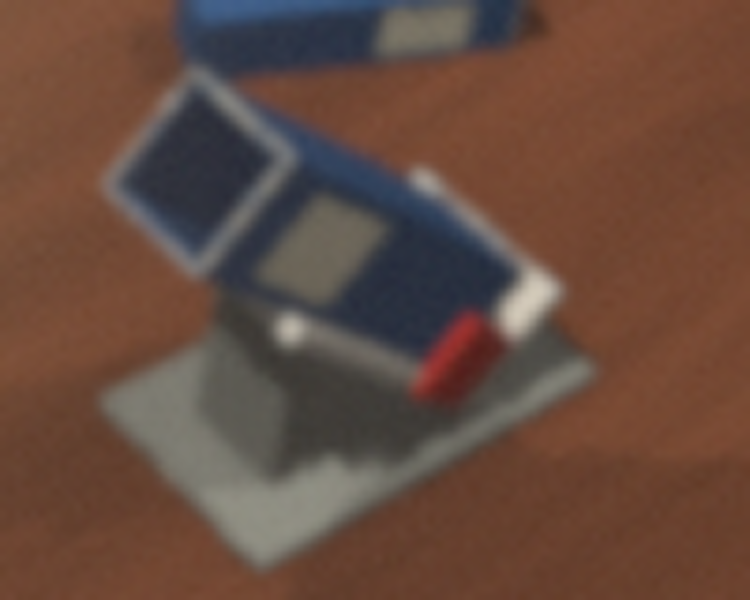

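View pics/fc_top.png

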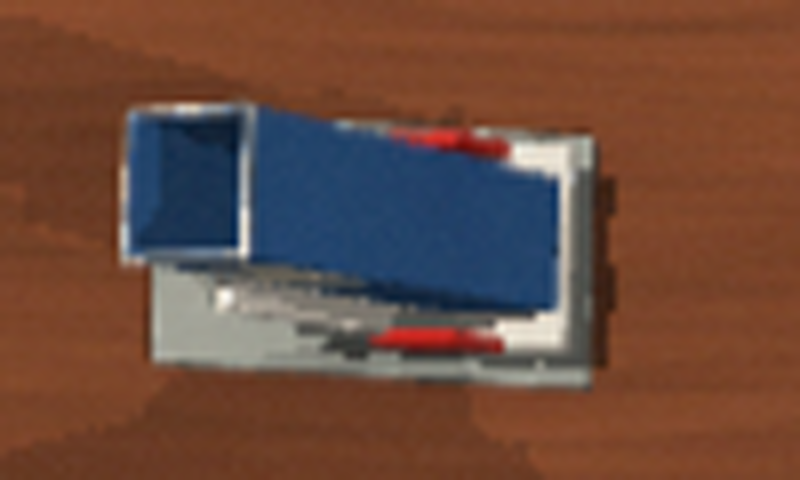

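The tin lies in the cradle within about a pixel of its start: mouth (198,66) side, (128,110) top. The only changes elsewhere are the red knobs in the tray. The bystanders haven't moved. Hand in.

```bash
python3 -c "
from workcell import manip
manip.job_done(); print(manip.get_t())"
```

```text
the job is handed in; nothing more can be done
the job is handed in; nothing more can be done
```

I lifted the blue tin from its cradle, tipped its knobs out under the canopy into the tray, laid it back and let go. I handed the job in after about 26.5 s of the 58 s allowed; the robot gave no verdict.

What the last checks showed:
- **Tin:** it lies within about a pixel (2–3 mm) of its starting pose in both views. The arm is back at its start pose, with force near zero.
- **Canopy and bystanders:** force on the tool changed by less than 8–10 N at every step under the canopy. The film can, bottle and loupe show no shift.
- **Knobs seen:** both red knobs lie inside the tray, one in both views and the other in the side view only. One black knob shows faintly beside a red one in the top view.
- **Knob not seen:** I never saw the second black knob, since black hides on the black lining. That all four came out rests on the load at the gripper dropping about 0.7 N to 1.5 N, the weight of the empty tin. No stray knob showed on the bench.

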